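Sieve the grinding cylinders by size

ROBOT

A 6-joint arm with a two-finger parallel gripper is mounted at the origin on the work surface. World frame = base frame: x ahead of the robot, y to its left, z up, the work surface at z = 0. Lengths are in mm, angles in degrees, forces in N, time in s.
With the tool pointing down it reaches from about 275 to 825 mm from the base axis. Payload 5.2 kg.
Tool frame: the origin (TCP) lies midway between the tips of the shut fingers; the grasp point (between the pads) lies 19 mm behind it (tcp_to_grasp is the distance from the TCP to the grasp point, in mm); z points along the fingers, y is the line along which they close (so a half turn about z gives the same grasp; the last joint's range is limited). The gripper opens to 93 mm and grips with 3 to 60 N. Pads are 15 mm wide; open, the fingers measure 128 mm over their backs; the gripper's body (75 mm by 188 mm) begins 65 mm behind the grasp point.
Start: joints at [-79.744, 14.817, 87.949, -0, 77.235, -11.62], TCP at [204.946, -510.394, 218.653] pointing down, gripper open.
Joint ranges: [-179.93, 179.93], [-52.35, 119.4], [10.71, 147.94], [-69.91, 249.91], [12.55, 155.21], [-178.61, 178.61]. Speed limits (degrees/s): [147.25, 147.25, 180, 180, 180, 180].

INTERFACE

Orientations are given as a 3x3 rotation matrix whose columns are the frame's x, y, z axes.
In Python, from bench import read_state, capture, camera_model, sign_off, tcp_to_grasp gives the robot as it stands. The module is installed in compiled form; this text tells all that it offers.
- The arm moves only by the shell command python3 -m jog 'ROWS' [FORCE]. ROWS is a JSON object of lists of equal length, an entry for each row: "delta_pos": the shift along the world's x, y, z in m, a list of three; "dr": the turn, a rotation vector about the world's x, y, z in rad, a list of three; "jaw": the finger opening in m, from 0 to 0.093. A call has exactly 5 rows; each row shifts and turns the commanded pose from where the row before left it; what a row does not reach is not made up. A row lasts 1/8 s, in which the tool goes at most 62.5 mm and 10.7 degrees, less where a joint would pass 70% of its speed; a pose out of reach is approached as far as the arm can. A call is refused whole if a number of a shift passes 0.0625 or a number of a turn 0.188, either way. A call with a gripper value outside its range is refused whole. The fingers move at their own pace and stop on an object; FORCE is the grip in N (left out, the last holds). Time passes only in rows, so rows that do not move let the fingers close, or fill a call up. It gives the time, the measured TCP pose, the force, the opening and the grip force at its end, in the units of the state.
- read_state(): the state, without advancing time (a new reading comes with each control period).
- capture(name): name is "side" or "top" or "wrist"; returns (picture, depth): 420x560x3 uint8, blue, green, red; 420x560 float32, mm along the optical axis (not along the pixel's ray), 0 where there is no reading.
- camera_model(name): a dict with "vfov" (degrees; the focal length in pixels is half the picture's height over the tangent of half this angle, whatever the lens; pixels are square), "cx", "cy" (the principal point, pixels), "dist_coeffs" ([k1, k2, p1, p2, k3] as OpenCV has them; the pictures are not rectified), "cam_to_world" (4x4, takes a point from camera to world coordinates); the wrist camera has in their place "tool_from_camera" (4x4, takes a point from camera to tool coordinates, whose origin is the TCP and whose axes are the flange's). Camera axes: x right, y down, z forward; pixel columns grow to the right and rows downward; lengths in mm; the calibration is good to about 2 mm. A picture is of the moment at which its call begins: read the wrist's pose just before it. camera_model takes no time and is no camera call.
- sign_off(): hands the job in; it is judged then, once.
The state is a dict: "t": time; "joints": joint angles; "joint_vel": joint speeds; "joint_efforts": joint torques, N m; "ee_pos": TCP position; "ee_rot": TCP orientation; "contact_force": force on the tool from outside, world axes, zero at the start; "ft_torque": the same for the moment, N m; "grip_width": finger opening in mm; "finger_force": force on a finger pad.
Only numpy, scipy, OpenCV 4.12 (cv2) and the standard library are available. Lean on these libraries where they do the work, as an engineer would, in place of code of your own. Each camera call takes 0.05 s, during which the arm holds its last target. There are 200 camera calls.

TASK

Take the hand sieve by its handle and shake it over its pan until all four small steel cylinders have dropped through into the pan, keeping the three large ones in the sieve. Then carry the sieve over to the shallow tray and tip the large cylinders out over its lip so that they lie in the tray. Hang the empty sieve level on the pan's rims again, set down gently, and leave the other things on the bench where they are.

Things in the scene. Friction and masses are not known exactly. Their poses are not given: they have to be found in the camera images.
- pan: Deep open rectangular steel catch pan fixed to the bench, outside 210 (its x) x 136 (its y) x 50 mm high, walls and floor 5 mm thick. Origin: centre of its underside; x along its length, z up. It stands left or right of the robot's centre line.
- tray: Shallow open rectangular steel tray fixed to the bench, outside 180 (x) x 160 (y) x 35 mm high, walls and floor 5 mm. Origin: centre of its underside. It stands on the other side of the centre line from the pan.
- sieve: Loose scoop-shaped hand sieve, bare aluminium, 0.22 to 0.35 kg empty. Origin: centre of its floor's underside; z up when level; x points to its pouring lip, within a few degrees of the pan's x at the start. Walls 28 mm high, 3 mm thick at the back (x = -56 mm) and both sides (y = +-42 mm); no front wall above the lip. It hangs in the pan, unfastened, and lifts straight off.
- sieve_floor (a point): Centre of the top of the sieve's floor, 4 mm above the sieve's origin, same axes. The floor is 108 (x) x 78 (y) x 4 mm with 4 x 3 square holes of 18 mm on a 30 mm pitch: flat lands 12 mm wide between them, centred on x = -30, 0, 30 and y = -15, 15 mm.
- sieve_rods (a point): Middle between the sieve's four stub rods, 26 mm above its origin. The rods, 8 mm thick, stick out sideways at x = -48 and 48 mm to y = +-78 mm. At the start, and when put back, they rest on the rims of the pan's two long walls: the sieve's underside is then 28 mm, its handle's centre 118 mm above the bench.
- sieve_grip (a point): Centre of the handle: a flat cross bar 90 mm above the sieve's origin, on uprights at y = +-44 mm; axes are the sieve's. Bar 92 mm long (y), 12 thick, 30 tall, leaning back 25 degrees (top to -x): fingers come down along (sin 25, 0, -cos 25) in the sieve's frame and close on its thickness, along (cos 25, 0, sin 25).
- sieve_lip (a point): Middle of the end edge of the sieve's pouring lip, 79 mm ahead of (x) and 16 mm above the sieve's origin. The lip is a solid ramp, 78 mm wide, rising from the floor at x = 54 mm at 25 degrees; the large cylinders slide over it when the sieve is tipped nose down by some 50 to 60 degrees.
- small0: Small dark steel grinding cylinder, 12 mm diameter x 12 mm tall, 11 g. Origin: centre of one end face, axis along its z. Starts standing on a land of the sieve's floor; passes the 18 mm holes in any attitude. Slides easily (friction coefficient 0.2 to 0.3).
- small1: Small dark steel grinding cylinder, 12 mm diameter x 12 mm tall, 11 g. Origin: centre of one end face, axis along its z. Starts standing on a land of the sieve's floor; passes the 18 mm holes in any attitude. Slides easily (friction coefficient 0.2 to 0.3).
- small2: Small dark steel grinding cylinder, 12 mm diameter x 12 mm tall, 11 g. Origin: centre of one end face, axis along its z. Starts standing on a land of the sieve's floor; passes the 18 mm holes in any attitude. Slides easily (friction coefficient 0.2 to 0.3).
- small3: Small dark steel grinding cylinder, 12 mm diameter x 12 mm tall, 11 g. Origin: centre of one end face, axis along its z. Starts standing on a land of the sieve's floor; passes the 18 mm holes in any attitude. Slides easily (friction coefficient 0.2 to 0.3).
- large0: Large dark steel grinding cylinder, 26 mm diameter x 14 mm tall, 58 g. Origin: centre of one end face, axis along its z. Starts lying flat on the sieve's floor partly over a hole; cannot pass the holes. Slides easily (friction coefficient 0.2 to 0.3).
- large1: Large dark steel grinding cylinder, 26 mm diameter x 14 mm tall, 58 g. Origin: centre of one end face, axis along its z. Starts lying flat on the sieve's floor partly over a hole; cannot pass the holes. Slides easily (friction coefficient 0.2 to 0.3).
- large2: Large dark steel grinding cylinder, 26 mm diameter x 14 mm tall, 58 g. Origin: centre of one end face, axis along its z. Starts lying flat on the sieve's floor partly over a hole; cannot pass the holes. Slides easily (friction coefficient 0.2 to 0.3).
- slidebox: Bystander, to be left alone: grey slide box 85 x 45 x 32 mm. Origin: centre of its underside.
- brush: Bystander, to be left alone: wooden brush 160 mm long. Origin: centre of its underside (about its middle, handle to -x).
- amber: Bystander, to be left alone: amber bottle, 56 mm diameter, 110 mm tall. Origin: centre of its underside.
- jar: Bystander, to be left alone: clear jar, 64 mm diameter, 70 mm tall. Origin: centre of its underside.
- petri: Bystander, to be left alone: flat glass dish, 90 mm diameter, 16 mm tall. Origin: centre of its underside.
- beaker: Bystander, to be left alone: glass beaker, 72 mm diameter, 90 mm tall. Origin: centre of its underside.
Not all that is in view belongs to the job. What is shaped like the tray but orange or purple is not meant.

How it is judged (in metres and radians):
On the way, in this order (a step that is already met when the one before it is completed fails the run):
1. all four small cylinders lie in the pan while the three large ones are still in the sieve (x of small0 in the frame of pan between -0.102 and 0.102 m and y of small0 in the frame of pan between -0.065 and 0.065 m and z of small0 in the frame of pan between -0.002 and 0.027 m and x of small1 in the frame of pan between -0.102 and 0.102 m and y of small1 in the frame of pan between -0.065 and 0.065 m and z of small1 in the frame of pan between -0.002 and 0.027 m and x of small2 in the frame of pan between -0.102 and 0.102 m and y of small2 in the frame of pan between -0.065 and 0.065 m and z of small2 in the frame of pan between -0.002 and 0.027 m and x of small3 in the frame of pan between -0.102 and 0.102 m and y of small3 in the frame of pan between -0.065 and 0.065 m and z of small3 in the frame of pan between -0.002 and 0.027 m and x of large0 in the frame of sieve between -0.085 and 0.085 m and y of large0 in the frame of sieve between -0.045 and 0.045 m and z of large0 in the frame of sieve between -0.002 and 0.045 m and x of large1 in the frame of sieve between -0.085 and 0.085 m and y of large1 in the frame of sieve between -0.045 and 0.045 m and z of large1 in the frame of sieve between -0.002 and 0.045 m and x of large2 in the frame of sieve between -0.085 and 0.085 m and y of large2 in the frame of sieve between -0.045 and 0.045 m and z of large2 in the frame of sieve between -0.002 and 0.045 m), for 0.2 s.
2. the sieve is tipped (more than 30 degrees) with its lip over the tray (angle between sieve's own z axis and vertical above 0.52 rad and x of sieve_lip in the frame of tray between -0.09 and 0.09 m and y of sieve_lip in the frame of tray between -0.08 and 0.08 m and z of sieve_lip in the frame of tray between 0 and 0.25 m), for 0.1 s.
At the end, for the whole second after the job is handed in: The four small cylinders lie in the pan, the three large ones inside the tray; the sieve hangs by its rods on both long rims of the pan (underside 22 to 34 mm above the bench, level within 4.5 degrees, within 55 mm lengthwise and 24 mm sideways of the pan's centre); all at rest (x of small0 in the frame of pan between -0.102 and 0.102 m and y of small0 in the frame of pan between -0.065 and 0.065 m and z of small0 in the frame of pan between -0.002 and 0.027 m and x of small1 in the frame of pan between -0.102 and 0.102 m and y of small1 in the frame of pan between -0.065 and 0.065 m and z of small1 in the frame of pan between -0.002 and 0.027 m and x of small2 in the frame of pan between -0.102 and 0.102 m and y of small2 in the frame of pan between -0.065 and 0.065 m and z of small2 in the frame of pan between -0.002 and 0.027 m and x of small3 in the frame of pan between -0.102 and 0.102 m and y of small3 in the frame of pan between -0.065 and 0.065 m and z of small3 in the frame of pan between -0.002 and 0.027 m and x of large0 in the frame of tray between -0.085 and 0.085 m and y of large0 in the frame of tray between -0.075 and 0.075 m and z of large0 in the frame of tray between -0.002 and 0.04 m and x of large1 in the frame of tray between -0.085 and 0.085 m and y of large1 in the frame of tray between -0.075 and 0.075 m and z of large1 in the frame of tray between -0.002 and 0.04 m and x of large2 in the frame of tray between -0.085 and 0.085 m and y of large2 in the frame of tray between -0.075 and 0.075 m and z of large2 in the frame of tray between -0.002 and 0.04 m and x of sieve in the frame of pan between -0.055 and 0.055 m and y of sieve in the frame of pan between -0.024 and 0.024 m and z of sieve in the frame of pan between 0.022 and 0.034 m and angle between sieve's own z axis and vertical below 0.08 rad and linear speed of sieve below 0.02 m/s and linear speed of each of small0, small1, small2, small3, large0, large1, large2 below 0.03 m/s); the robot touches nothing.
It fails at once if a bystander is moved by more than 30 mm (distance of any of slidebox, brush, amber, jar, petri, beaker from where it was at the start of the episode above 0.03 m).
It fails at once if the sieve is banged or dropped on the pan (over 80 N) (contact force between sieve and pan above 80 N).
It also fails if it takes over 67 s, if anything falls off the work surface, if the arm or the gripper's body presses on something with over 40 N, if the wrist force passes 120 N, or if a joint passes its speed limit or range.

## Working session

There is one attempt and no reset: what is moved stays moved. The work goes in short steps, Python scripts to look and compute and a shell command to move; the robot and the scene stay as the last step left them, time stands still between calls to the robot, and variables do not carry over. Pictures are saved under pics/ and viewed, at most 14 in all, crops included, and the job is handed in when it is done.

```bash
mkdir -p pics
python3 - <<'E'
from bench import *
import cv2
for n in("top","side"):
    p,d=capture(n);cv2.imwrite(f"pics/{n}0.png",p)
    import numpy as np; np.save(f"{n}0.npy",d)
    print(camera_model(n))
print(camera_model("wrist"),read_state(),tcp_to_grasp)
E
```

```text
{'vfov': 50.61877415356241, 'cx': 286.20973052671957, 'cy': 202.37388916175988, 'dist_coeffs': array([-0.0667122,  0.       ,  0.       ,  0.       ,  0.       ]), 'cam_to_world': array([[-2.33511325e-02, -9.84904440e-01,  1.71516670e-01,
         2.65226210e+02],
       [-9.99707076e-01,  2.40963716e-02,  2.26410015e-03,
         2.18898805e+01],
       [-6.36285170e-03, -1.71413559e-01, -9.85178616e-01,
         1.43175240e+03],
       [ 0.00000000e+00,  0.00000000e+00,  0.00000000e+00,
         1.00000000e+00]])}
{'vfov': 42.92921295201978, 'cx': 281.7400750495097, 'cy': 207.76423118581775, 'dist_coeffs': array([-0.18733554,  0.        ,  0.        ,  0.        ,  0.        ]), 'cam_to_world': array([[ 9.79342942e-01, -1.42216021e-01,  1.43742847e-01,
         2.63581331e+02],
       [-2.01982671e-01, -7.21457231e-01,  6.62346182e-01,
        -9.93052930e+02],
       [ 9.50807764e-03, -6.77697622e-01, -7.35279218e-01,
         1.27082481e+03],
       [ 0.00000000e+00,  0.00000000e+00,  0.00000000e+00,
         1.00000000e+00]])}
{'vfov': 69.07942184167808, 'cx': 280.4270516593179,
[... 597 characters left out ...]
1.16175552e+01]), 'joint_vel': array([-0.02549642, -0.11301125, -0.16944354,  0.02750219,  0.02758442,
        0.05730359]), 'joint_efforts': array([ 1.37022649e-03, -4.38210154e+01, -2.84644568e+01,  7.19599519e-02,
        3.62471037e-02, -4.94855885e-05]), 'ee_pos': array([ 204.86240695, -509.88850951,  217.9012372 ]), 'ee_rot': array([[ 9.28004427e-01,  3.72569049e-01, -2.94652216e-04],
       [ 3.72569018e-01, -9.28003067e-01,  1.62309592e-03],
       [ 3.31277143e-04, -1.61601849e-03, -9.99998639e-01]]), 'contact_force': array([ 0.20928989, -0.45711102, -0.25720696]), 'ft_torque': array([-0.02161127,  0.02737998, -0.00369851]), 'finger_force': 0.0, 'grip_width': 93.03756000989308} 18.8
```

View pics/top0.png

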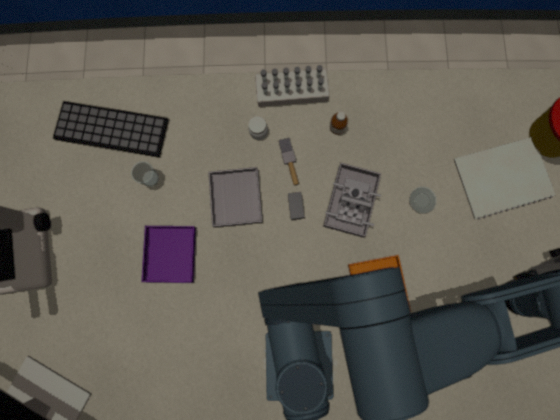

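View pics/side0.png

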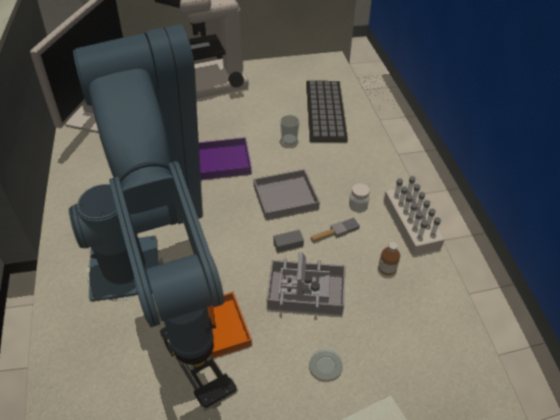

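The top view shows the pan with the sieve at about (352,200) and the grey tray at (237,197). The slidebox (296,205), brush (290,160) and orange decoy (376,265) are nearby. I'll measure the outlines and zoom in.

```bash
cat > h.py <<'E'
import numpy as np,cv2
from bench import *
def K(m): 
    f=210/np.tan(np.radians(m["vfov"]/2)); return np.array([[f,0,m["cx"]],[0,f,m["cy"]],[0,0,1]])
def pose(n,st=None):
    m=camera_model(n)
    if n!="wrist": return m,m["cam_to_world"]
    T=np.eye(4);T[:3,:3]=st["ee_rot"];T[:3,3]=st["ee_pos"]; return m,T@m["tool_from_camera"]
def ray(n,uv,z,st=None):
    m,T=pose(n,st)
    q=cv2.undistortPoints(np.float64(uv).reshape(-1,1,2),K(m),m["dist_coeffs"])[:,0]
    d=np.c_[q,np.ones(len(q))]@T[:3,:3].T; o=T[:3,3]
    return o+d*((z-o[2])/d[:,2])[:,None]
def cloud(n,d,st=None):
    v,u=np.mgrid[:420,:560]; m,T=pose(n,st)
    q=cv2.undistortPoints(np.c_[u.ravel(),v.ravel()].astype(float).reshape(-1,1,2),K(m),m["dist_coeffs"])[:,0]
    return ((np.c_[q,np.ones(len(q))]*d.reshape(-1,1))@T[:3,:3].T+T[:3,3]).reshape(420,560,3)
E
python3 - <<'E'
from h import *
for n in("top","side"):
    P=cloud(n,np.load(n+"0.npy"))
    for nm,u0,v0,lo,hi in(("pan",0,0,40,56),("tray",0,0,25,40)):
        X=P.reshape(-1,3)
        c={"pan":(390,-75),"tray":(410,130)}
        top={"pan":(352,200),"tray":(237,197)}[nm]
        C=ray("top",[top],30)[0]
        s=(abs(X[:,0]-C[0])<150)&(abs(X[:,1]-C[1])<(110))&(X[:,2]>lo)&(X[:,2]<hi)
        r=cv2.minAreaRect(X[s][:,:2].astype(np.float32)); print(n,nm,C,s.sum(),r)
a=cv2.imread("pics/top0.png")[150:250,310:395];b=cv2.imread("pics/side0.png")[245:325,255:355]
cv2.imwrite("pics/z1.png",np.hstack([cv2.resize(a,(400,470),interpolation=2),cv2.resize(b,(400,470),interpolation=2)]))
E
```

```text
top pan [ 511.83328246 -186.11322702   30.        ] 700 ((510.6592712402344, -191.5915985107422), (148.4178009033203, 211.21078491210938), 73.03876495361328)
top tray [530.67414834 182.90798591  30.        ] 364 ((533.0352783203125, 190.11468505859375), (181.77349853515625, 160.54811096191406), 4.390725135803223)
side pan [ 511.83328246 -186.11322702   30.        ] 1193 ((511.09771728515625, -184.1730499267578), (158.4212646484375, 211.47305297851562), 73.90828704833984)
side tray [530.67414834 182.90798591  30.        ] 488 ((532.8888549804688, 194.97064208984375), (182.42979431152344, 170.95448303222656), 4.110555648803711)
```

View pics/z1.png

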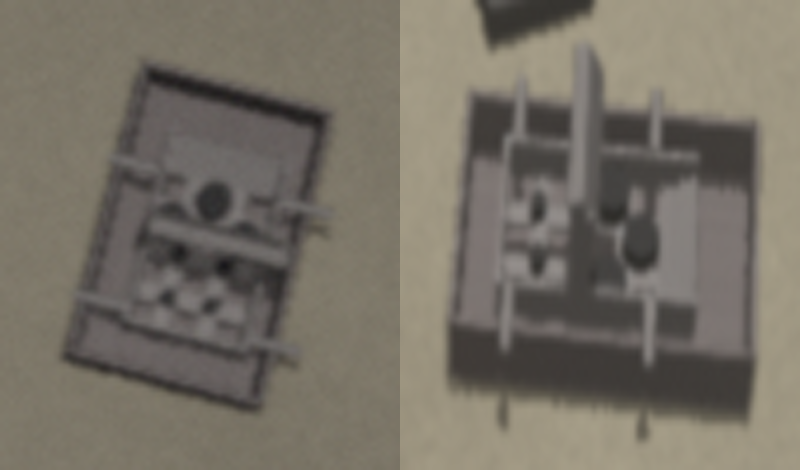

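Left, top view: the lip points up in the image, so toward +x and away from the robot. The bar runs across at crop (215,240), one large cylinder is ahead of it, and the others are partly hidden under it. Next I'll get the bar's position from the depth data.

```bash
cat >> h.py <<'E'
from scipy.spatial.transform import Rotation as R
def toolrot(yaw,tip=0):
    "tool rotation when sieve has yaw and nose-down tip (deg)"
    a=np.radians(25);c,s=np.cos(a),np.sin(a)
    return (R.from_euler("ZY",[yaw,tip],degrees=True)*R.from_matrix(np.array([[0,c,s],[1,0,0],[0,s,-c]])))
def go(pos,rot):
    s=read_state(); d=np.array(pos)-s["ee_pos"]; r=(rot*R.from_matrix(s["ee_rot"]).inv()).as_rotvec()
    print("delta m",np.round(d/1000,4),"rotvec",np.round(r,3),"|r|deg",np.degrees(np.linalg.norm(r)).round(1))
E
python3 - <<'E'
from h import *
for n in("top","side"):
    X=cloud(n,np.load(n+"0.npy")).reshape(-1,3)
    s=(np.hypot(X[:,0]-511,X[:,1]+188)<90)&(X[:,2]>104)&(X[:,2]<145)
    Y=X[s]; b=cv2.minAreaRect(Y[:,:2].astype(np.float32)); print(n,s.sum(),Y.mean(0),Y.min(0),Y.max(0),b)
rt=toolrot(-16.5); print(rt.as_matrix().round(3))
g=np.array([505,-188,118.]); go(g+rt.as_matrix()[:,2]*(18.8-110),rt)
E
```

```text
top 178 [ 493.36239789 -183.50744365  130.43338797] [ 473.29386606 -229.19874826  110.8711149 ] [ 516.07360164 -139.67773704  140.0105946 ] ((495.1063232421875, -184.53237915039062), (90.39142608642578, 21.78632926940918), 74.11637115478516)
side 250 [ 493.19443809 -185.18275352  125.62443956] [ 473.89495554 -227.06994621  106.06566319] [ 515.15744713 -129.98493801  136.98732247] ((494.9913635253906, -179.28656005859375), (97.85942077636719, 21.063398361206055), 74.00900268554688)
[[ 0.284  0.869  0.405]
 [ 0.959 -0.257 -0.12 ]
 [ 0.     0.423 -0.906]]
delta m [ 0.2632  0.3328 -0.0172] rotvec [-0.305 -0.335  0.886] |r|deg 57.0
```

```bash
python3 -m jog '{"delta_pos":[[0.0255,0.0337,0],[0.0255,0.0337,0],[0.0255,0.0337,0],[0.0255,0.0337,0],[0.0255,0.0337,0]],"dr":[[-0.0305,-0.0335,0.0886],[-0.0305,-0.0335,0.0886],[-0.0305,-0.0335,0.0886],[-0.0305,-0.0335,0.0886],[-0.0305,-0.0335,0.0886]],"jaw":[0.07,0.07,0.07,0.07,0.07]}' 30
python3 -m jog '{"delta_pos":[[0.0255,0.0337,0],[0.0255,0.0337,0],[0.0255,0.0337,0],[0.0255,0.0337,0],[0.0255,0.0337,0]],"dr":[[-0.0305,-0.0335,0.0886],[-0.0305,-0.0335,0.0886],[-0.0305,-0.0335,0.0886],[-0.0305,-0.0335,0.0886],[-0.0305,-0.0335,0.0886]],"jaw":[0.07,0.07,0.07,0.07,0.07]}'
python3 - <<'E'
from h import *
s=read_state();p,d=capture("wrist");cv2.imwrite("pics/w1.png",p);np.save("w1.npy",d)
import pickle;pickle.dump(s,open("w1.pkl","wb"))
X=cloud("wrist",d,s).reshape(-1,3)
m=(np.hypot(X[:,0]-497,X[:,1]+184)<80)&(X[:,2]>107)&(X[:,2]<145)
Y=X[m];print(m.sum(),Y.mean(0),Y.min(0),Y.max(0),cv2.minAreaRect(Y[:,:2].astype(np.float32)))
go([497,-184,118],toolrot(-16)); print(s["ee_pos"],s["joints"])
E
```

```text
t: 0.72
ee_pos: [333.0, -340.5, 218.4]
ee_rot: [[0.67, 0.716, 0.195], [0.74, -0.663, -0.11], [0.051, 0.218, -0.975]]
contact_force: [1.6, 0.3, -0.5]
grip_width: 70.1
finger_force: 0.0
t: 1.35
ee_pos: [460.3, -172.0, 218.5]
ee_rot: [[0.282, 0.869, 0.408], [0.96, -0.255, -0.12], [-0.0, 0.425, -0.905]]
contact_force: [0.0, -0.4, -0.4]
grip_width: 69.8
finger_force: 0.0
1484 [ 489.32032599 -177.77985202  130.11715335] [ 471.62950912 -227.79439428  107.24681273] [ 513.04732182 -136.3022154   134.70249009] ((493.4171447753906, -182.45486450195312), (92.26018524169922, 21.294235229492188), 73.8012466430664)
delta m [ 0.036  -0.0157 -0.0998] rotvec [-0.001  0.003  0.001] |r|deg 0.2
[ 460.32708279 -171.98241068  218.47218678] [-41.63237842  -6.72418006 116.67286369  14.13313972  47.90922672
 -32.73531876]
```

View pics/w1.png

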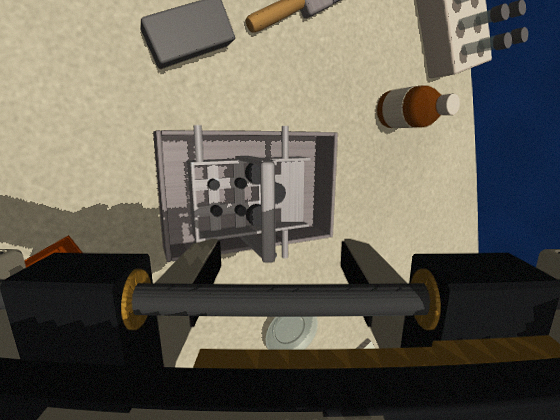

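The wrist view shows the fingers either side of the bar (column ≈268). The small cylinders stand on the back lands (214–240, 184–211), with two large ones under the bar and one ahead. Going in to grasp.

```bash
python3 -m jog '{"delta_pos":[[-0.010,0.002,0],[0.0105,-0.0031,-0.0235],[0.0105,-0.0031,-0.0235],[0.0105,-0.0031,-0.0235],[0.0105,-0.0031,-0.0235]],"dr":[[0,0,0.005],[0,0,0],[0,0,0],[0,0,0],[0,0,0]],"jaw":[0.05,0.05,0.05,0.05,0.05]}'
python3 -m jog '{"delta_pos":[[0.0052,-0.0016,-0.0118],[0.0052,-0.0016,-0.0118],[0,0,0],[0,0,0],[0,0,0]],"dr":[[0,0,0],[0,0,0],[0,0,0],[0,0,0],[0,0,0]],"jaw":[0.05,0.05,0.03,0.0,0.0]}' 40
python3 -m jog '{"delta_pos":[[0,0,0],[0,0,0],[0,0,0],[0,0,0],[0,0,0]],"dr":[[0,0,0],[0,0,0],[0,0,0],[0,0,0],[0,0,0]],"jaw":[0,0,0,0,0]}' 40
```

```text
t: 2.02
ee_pos: [491.3, -185.2, 124.0]
ee_rot: [[0.281, 0.869, 0.407], [0.96, -0.255, -0.12], [-0.0, 0.424, -0.906]]
contact_force: [0.5, -0.3, 0.1]
grip_width: 49.8
finger_force: 0.0
t: 2.65
ee_pos: [502.6, -187.1, 101.8]
ee_rot: [[0.279, 0.869, 0.408], [0.96, -0.253, -0.119], [-0.0, 0.425, -0.905]]
contact_force: [-0.8, -0.0, -0.8]
grip_width: 24.8
finger_force: 0.0
t: 3.28
ee_pos: [502.1, -186.7, 100.9]
ee_rot: [[0.279, 0.87, 0.407], [0.96, -0.253, -0.118], [0.0, 0.424, -0.906]]
contact_force: [-1.5, 2.0, -0.5]
grip_width: 11.9
finger_force: 40.0
```

```bash
python3 -m jog '{"delta_pos":[[0,0,0.004],[0.001,0,0.006],[0.002,-0.001,0.006],[0.002,-0.001,0.006],[0,0,0.004]],"dr":[[0,0,0],[0,0,0],[-0.013,-0.045,0],[-0.013,-0.045,0],[0,0,0]],"jaw":[0,0,0,0,0]}' 60
python3 -m jog '{"delta_pos":[[0.013,0.006,0],[-0.026,-0.012,0],[0.026,0.012,0],[-0.026,-0.012,0],[0.013,0.006,0]],"dr":[[0,0,0],[0,0,0],[0,0,0],[0,0,0],[0,0,0]],"jaw":[0,0,0,0,0]}' 60
python3 - <<'E'
from h import *
s=read_state();p,d=capture("wrist");cv2.imwrite("pics/w2.png",p[100:320,120:400])
print(s["contact_force"],s["ft_torque"],s["ee_pos"])
E
```

```text
t: 3.9
ee_pos: [506.7, -188.6, 126.9]
ee_rot: [[0.28, 0.828, 0.486], [0.96, -0.242, -0.141], [0.001, 0.506, -0.863]]
contact_force: [-1.0, 0.3, -5.5]
grip_width: 11.8
finger_force: 60.0
t: 4.53
ee_pos: [506.3, -189.6, 127.0]
ee_rot: [[0.281, 0.828, 0.485], [0.96, -0.243, -0.142], [0.0, 0.506, -0.863]]
contact_force: [-0.5, -0.2, -4.3]
grip_width: 11.5
finger_force: 60.0
[-0.52028171 -0.16718572 -4.27970878] [ 0.03974058  0.73597673 -0.00621932] [ 506.3148807  -189.64144134  127.00772127]
```

View pics/w2.png

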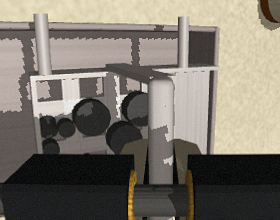

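The small cylinders are now mostly against the back wall (crop ≈ (50–65,122–145)) and the large ones are at mid-floor. Next I'll shake sideways.

```bash
python3 -m jog '{"delta_pos":[[0.004,0.014,0],[-0.008,-0.028,0],[0.008,0.028,0],[-0.008,-0.028,0],[0.004,0.014,0]],"dr":[[0,0,0],[0,0,0],[0,0,0],[0,0,0],[0,0,0]],"jaw":[0,0,0,0,0]}'
python3 -m jog '{"delta_pos":[[0.013,0.006,0],[-0.020,-0.024,0],[0.020,0.024,0],[-0.018,0.018,0],[0.005,-0.024,0]],"dr":[[0,0,0],[0,0,0],[0,0,0],[0,0,0],[0,0,0]],"jaw":[0,0,0,0,0]}'
python3 - <<'E'
from h import *
s=read_state();p,d=capture("wrist");cv2.imwrite("pics/w3.png",cv2.resize(p[100:260,120:340],None,fx=2.5,fy=2.5))
E
```

```text
t: 5.2
ee_pos: [508.2, -191.7, 128.2]
ee_rot: [[0.282, 0.826, 0.488], [0.959, -0.242, -0.145], [-0.002, 0.509, -0.861]]
contact_force: [-0.2, -0.2, -3.3]
grip_width: 11.8
finger_force: 60.0
t: 5.82
ee_pos: [505.6, -185.5, 126.0]
ee_rot: [[0.275, 0.83, 0.485], [0.961, -0.239, -0.137], [0.002, 0.503, -0.864]]
contact_force: [1.0, -0.2, -3.7]
grip_width: 11.7
finger_force: 59.9
```

View pics/w3.png

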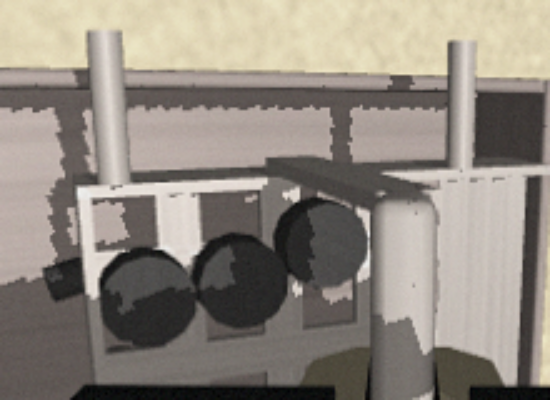

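The three large ones are in the sieve at (148,298), (240,280) and (320,242), and one small one lies in the pan at (65,280). I'll do one more shake for the rest, then look from the side and with the wrist.

```bash
python3 -m jog '{"delta_pos":[[0.004,0.014,0],[-0.018,-0.024,0],[0.022,0.024,0],[-0.018,-0.024,0],[0.012,0.003,0]],"dr":[[0,0,0],[0,0,0],[0,0,0],[0,0,0],[0,0,0]],"jaw":[0,0,0,0,0]}'
python3 -m jog '{"delta_pos":[[0.013,-0.014,0],[-0.020,0.028,0],[0.020,-0.028,0],[-0.016,0.026,0],[0.002,-0.010,0]],"dr":[[0,0,0],[0,0,0],[0,0,0],[0,0,0],[0,0,0]],"jaw":[0,0,0,0,0]}'
python3 - <<'E'
from h import *
s=read_state();p,d=capture("wrist");q,_=capture("side");t,_=capture("top")
cv2.imwrite("pics/w4.png",np.hstack([cv2.resize(p[100:260,100:340],(420,280),interpolation=2),cv2.resize(q[235:325,250:360],(342,280),interpolation=2)]))
print(s["contact_force"],s["ee_pos"])
E
```

```text
t: 6.5
ee_pos: [509.2, -197.2, 127.5]
ee_rot: [[0.281, 0.827, 0.487], [0.96, -0.242, -0.143], [-0.001, 0.507, -0.862]]
contact_force: [0.3, 0.5, -3.5]
grip_width: 11.4
finger_force: 60.0
t: 7.12
ee_pos: [507.6, -192.3, 126.1]
ee_rot: [[0.277, 0.829, 0.485], [0.961, -0.24, -0.138], [0.002, 0.504, -0.863]]
contact_force: [-0.8, 0.3, -4.6]
grip_width: 11.4
finger_force: 59.9
[-0.79080555  0.30380109 -4.59381473] [ 507.57387946 -192.32503977  126.09488456]
```

View pics/w4.png

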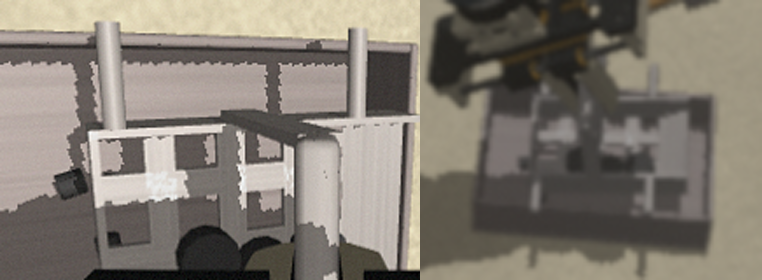

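The visible (+y) half is empty; the large ones have moved to the −y half behind the gripper. I'll roll the sieve +y side down so everything slides into view and the remaining small ones drop.

```bash
python3 -m jog '{"delta_pos":[[0.002,0.007,0.005],[0.002,0.007,0.005],[0.002,0.007,0.005],[0.002,0.006,0.005],[0,0,0]],"dr":[[-0.096,0.028,0],[-0.096,0.028,0],[-0.096,0.028,0],[-0.096,0.028,0],[0,0,0]],"jaw":[0,0,0,0,0]}'
python3 -m jog '{"delta_pos":[[0.011,-0.003,0],[-0.022,0.006,0],[0.022,-0.006,0],[-0.011,0.003,0],[0,0,0]],"dr":[[0,0,0],[0,0,0],[0,0,0],[0,0,0],[0,0,0]],"jaw":[0,0,0,0,0]}'
python3 - <<'E'
from h import *
s=read_state();p,d=capture("wrist")
cv2.imwrite("pics/w5.png",cv2.resize(p[60:280,80:400],(760,522),interpolation=2))
print(s["contact_force"],s["ee_pos"])
E
```

```text
t: 7.9
ee_pos: [509.7, -171.2, 137.1]
ee_rot: [[0.262, 0.88, 0.396], [0.918, -0.1, -0.385], [-0.299, 0.464, -0.834]]
contact_force: [0.4, 0.1, -4.5]
grip_width: 11.7
finger_force: 59.9
t: 8.52
ee_pos: [507.6, -172.6, 136.3]
ee_rot: [[0.266, 0.88, 0.393], [0.917, -0.105, -0.386], [-0.298, 0.463, -0.835]]
contact_force: [-0.3, 0.1, -4.0]
grip_width: 11.4
finger_force: 59.9
[-0.30892182  0.06508053 -3.97308522] [ 507.57501853 -172.60430014  136.30767586]
```

View pics/w5.png

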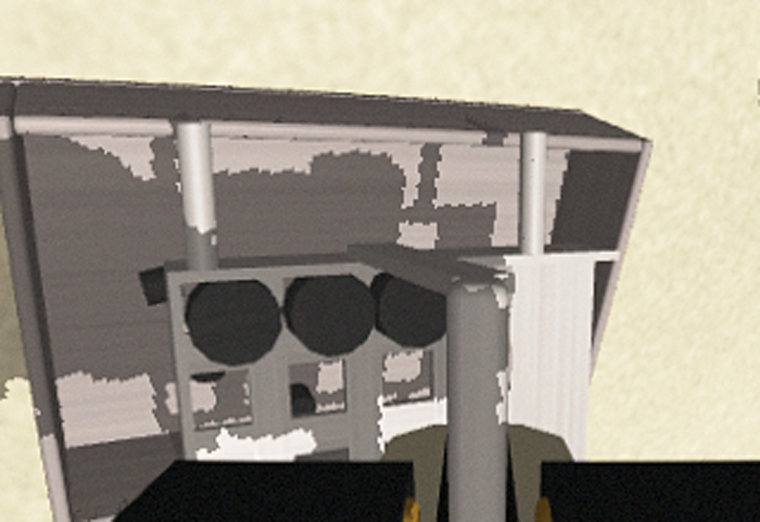

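All three large ones are along the +y wall. Through and beside the floor I count three small ones in the pan, at (152,285), (208,378) and (300,398). I'll unroll, shake once more, lift, and check the pan from the fixed cameras as the sieve moves off.

```bash
python3 -m jog '{"delta_pos":[[-0.002,-0.007,-0.003],[-0.002,-0.007,-0.003],[-0.002,-0.006,-0.003],[-0.001,-0.003,-0.003],[0,0,0]],"dr":[[0.096,-0.028,0],[0.096,-0.028,0],[0.096,-0.028,0],[0.096,-0.028,0],[0,0,0]],"jaw":[0,0,0,0,0]}'
python3 -m jog '{"delta_pos":[[0.010,0.010,0],[-0.024,-0.024,0],[0.018,0.028,0],[-0.012,-0.028,0],[0.008,0.014,0.01]],"dr":[[0,0,0],[0,0,0],[0,0,0],[0,0,0],[0,0,0]],"jaw":[0,0,0,0,0]}'
python3 -m jog '{"delta_pos":[[0,0,0.02],[0,0,0.04],[0,0,0.04],[0,0.02,0.02],[0,0.03,0]],"dr":[[0,0,0],[0,0,0],[0,0,0],[0,0,0],[0,0,0]],"jaw":[0,0,0,0,0]}'
python3 -m jog '{"delta_pos":[[0,0.04,0],[0,0.04,0],[0,0.04,0],[0,0.03,0],[0,0.02,0]],"dr":[[0,0,0],[0,0,0],[0,0,0],[0,0,0],[0,0,0]],"jaw":[0,0,0,0,0]}'
python3 - <<'E'
from h import *
s=read_state();q,_=capture("side");t,_=capture("top");w,_=capture("wrist")
cv2.imwrite("pics/w6.png",np.vstack([np.hstack([cv2.resize(t[150:250,310:395],(360,300),interpolation=2),cv2.resize(q[245:325,255:355],(360,300),interpolation=2)]),cv2.resize(w[:,:],(720,290))]))
print(s["contact_force"],s["joints"])
E
```

```text
t: 9.2
ee_pos: [498.3, -191.7, 123.3]
ee_rot: [[0.282, 0.843, 0.458], [0.959, -0.259, -0.114], [0.022, 0.472, -0.881]]
contact_force: [-0.2, -0.4, -4.7]
grip_width: 11.6
finger_force: 60.0
t: 9.82
ee_pos: [497.9, -190.5, 132.7]
ee_rot: [[0.28, 0.845, 0.456], [0.96, -0.256, -0.115], [0.02, 0.47, -0.882]]
contact_force: [-0.4, -0.7, -4.4]
grip_width: 11.3
finger_force: 60.0
t: 10.45
ee_pos: [499.1, -140.0, 255.6]
ee_rot: [[0.28, 0.842, 0.46], [0.96, -0.255, -0.118], [0.018, 0.475, -0.88]]
contact_force: [1.0, 1.0, -4.4]
grip_width: 11.4
finger_force: 60.0
t: 11.08
ee_pos: [498.0, 32.6, 253.2]
ee_rot: [[0.277, 0.844, 0.459], [0.961, -0.253, -0.113], [0.021, 0.473, -0.881]]
contact_force: [0.1, -0.5, -3.6]
grip_width: 11.5
finger_force: 60.0
[ 0.08155855 -0.5105224  -3.60989326] [ -6.47146506  -7.97656687 113.86758556  -4.83006773  46.16968984
  12.37638269]
```

View pics/w6.png

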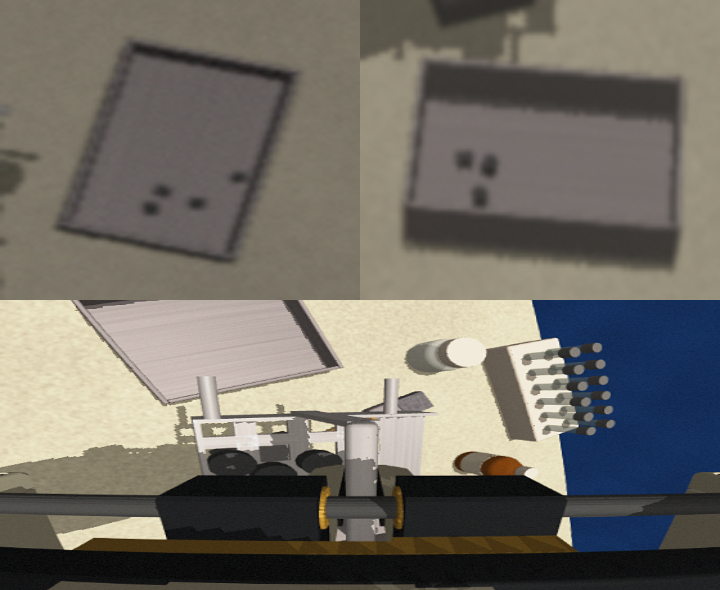

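Both fixed views show the pan clearly. The top view has all four small ones, at (162,192), (150,208), (197,203) and (238,177); the last is hidden by the near wall from the side. The wrist view shows the three large ones still in the sieve. Now planning the tip over the tray.

```bash
cat >> h.py <<'E'
def tcp_for(lip,yaw,tip):
    Rs=R.from_euler("ZY",[yaw,tip],degrees=True); a=np.radians(25)
    tcp=np.array([18.8*np.sin(a),0,90-18.8*np.cos(a)])
    return np.array(lip)+Rs.apply(tcp-np.array([79,0,16]))
E
python3 - <<'E'
from h import *
s=read_state(); yaw=4
c=np.array([533,192,0]); ex=np.array([np.cos(.073),np.sin(.073),0])
q=s["ee_pos"];rr=R.from_matrix(s["ee_rot"])
for tip,dx,z in((0,-15,150),(30,-15,110),(60,-25,90)):
    p=tcp_for(c+dx*ex+[0,0,z],yaw,tip); r=toolrot(yaw,tip)
    print(tip,p.round(0),((p-q)/1000).round(4),(r*rr.inv()).as_rotvec().round(3)); q,rr=p,r
E
```

```text
0 [447. 186. 207.] [-0.051   0.1538 -0.0461] [-0.015  0.057  0.349]
30 [485. 189. 195.] [ 0.0379  0.0027 -0.0121] [-0.037  0.522 -0.   ]
60 [522. 191. 180.] [ 0.0368  0.0025 -0.0148] [-0.037  0.522  0.   ]
```

```bash
python3 -m jog '{"delta_pos":[[-0.010,0.031,-0.006],[-0.010,0.031,-0.010],[-0.010,0.031,-0.010],[-0.010,0.031,-0.010],[-0.011,0.030,-0.010]],"dr":[[-0.003,0.011,0.07],[-0.003,0.011,0.07],[-0.003,0.011,0.07],[-0.003,0.011,0.07],[-0.003,0.011,0.07]],"jaw":[0,0,0,0,0]}'
python3 -m jog '{"delta_pos":[[0.0076,0.0005,-0.0024],[0.0076,0.0005,-0.0024],[0.0076,0.0005,-0.0024],[0.0076,0.0005,-0.0024],[0.0076,0.0005,-0.0024]],"dr":[[-0.0074,0.104,0],[-0.0074,0.104,0],[-0.0074,0.104,0],[-0.0074,0.104,0],[-0.0074,0.104,0]],"jaw":[0,0,0,0,0]}'
python3 -m jog '{"delta_pos":[[0.0037,0.0003,-0.0015],[0.0037,0.0003,-0.0015],[0.0037,0.0003,-0.0015],[0.0037,0.0003,-0.0015],[0.0037,0.0003,-0.0015]],"dr":[[-0.0037,0.0522,0],[-0.0037,0.0522,0],[-0.0037,0.0522,0],[-0.0037,0.0522,0],[-0.0037,0.0522,0]],"jaw":[0,0,0,0,0]}'
python3 -m jog '{"delta_pos":[[0.0037,0.0003,-0.0015],[0.0037,0.0003,-0.0015],[0.0037,0.0003,-0.0015],[0.0037,0.0003,-0.0015],[0.0037,0.0003,-0.0015]],"dr":[[-0.0037,0.0522,0],[-0.0037,0.0522,0],[-0.0037,0.0522,0],[-0.0037,0.0522,0],[-0.0037,0.0522,0]],"jaw":[0,0,0,0,0]}'
python3 -m jog '{"delta_pos":[[0,0,0],[0,0,0],[0,0,0],[0,0,0],[0,0,0]],"dr":[[0,0,0],[0,0,0],[0,0,0],[0,0,0],[0,0,0]],"jaw":[0,0,0,0,0]}'
python3 - <<'E'
from h import *
s=read_state();q,_=capture("side");w,_=capture("wrist")
cv2.imwrite("pics/w7.png",np.hstack([cv2.resize(q[110:260,210:360],(380,380),interpolation=2),cv2.resize(w[:260,80:400],(420,380))]))
print(s["contact_force"],s["joints"])
E
```

```text
t: 11.85
ee_pos: [447.5, 185.0, 206.9]
ee_rot: [[-0.069, 0.903, 0.424], [0.998, 0.062, 0.03], [0.001, 0.425, -0.905]]
contact_force: [-0.3, -0.3, -4.6]
grip_width: 11.5
finger_force: 60.0
t: 12.48
ee_pos: [487.2, 186.2, 195.3]
ee_rot: [[-0.066, 0.994, -0.083], [0.998, 0.065, -0.007], [-0.002, -0.084, -0.996]]
contact_force: [0.3, -0.1, -3.3]
grip_width: 11.4
finger_force: 60.0
t: 13.1
ee_pos: [505.9, 187.6, 187.3]
ee_rot: [[-0.065, 0.94, -0.335], [0.998, 0.061, -0.025], [-0.003, -0.336, -0.942]]
contact_force: [-0.8, 0.6, -2.8]
grip_width: 11.7
finger_force: 60.0
t: 13.72
ee_pos: [524.4, 189.2, 179.5]
ee_rot: [[-0.066, 0.821, -0.567], [0.998, 0.052, -0.041], [-0.005, -0.568, -0.823]]
contact_force: [0.2, -0.1, -2.5]
grip_width: 11.6
finger_force: 60.0
t: 14.35
ee_pos: [522.4, 190.5, 180.4]
ee_rot: [[-0.068, 0.82, -0.568], [0.998, 0.055, -0.04], [-0.001, -0.57, -0.822]]
contact_force: [-0.8, -0.2, -3.1]
grip_width: 11.5
finger_force: 60.0
[-0.7870215  -0.18935305 -3.05171148] [  7.27977601  40.43570404  61.43720667   2.03066529 112.79527607
   3.61587019]
```

View pics/w7.png

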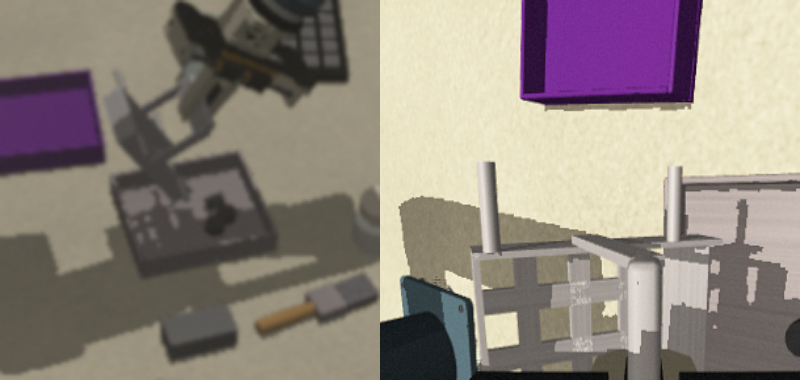

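The side view shows the large ones lying in the tray around (218,212), and the wrist view shows an empty sieve. Un-tipping and returning.

```bash
python3 -m jog '{"delta_pos":[[-0.015,-0.001,0.012],[-0.015,-0.001,0.012],[-0.015,-0.001,0.012],[-0.015,-0.001,0.012],[-0.015,-0.001,0.012]],"dr":[[0.01,-0.14,0],[0.01,-0.14,0],[0.01,-0.14,0],[0.01,-0.14,0],[0.01,-0.14,0]],"jaw":[0,0,0,0,0]}'
python3 -m jog '{"delta_pos":[[0,-0.02,0],[0,-0.03,0],[0.005,-0.04,0],[0.01,-0.04,0],[0.01,-0.04,0]],"dr":[[0.01,-0.14,0],[0.01,-0.14,0],[0,-0.07,0],[0,0,-0.08],[0,0,-0.08]],"jaw":[0,0,0,0,0]}'
python3 - <<'E'
from h import *
go([508,-188,175],toolrot(-16.4))
t,_=capture("top");d=t[150:250,195:275];cv2.imwrite("pics/tr.png",d)
E
```

```text
t: 15.08
ee_pos: [446.7, 185.4, 240.9]
ee_rot: [[-0.068, 0.993, 0.099], [0.998, 0.067, 0.008], [0.002, 0.099, -0.995]]
contact_force: [-0.1, -0.3, -2.1]
grip_width: 11.7
finger_force: 60.0
t: 15.7
ee_pos: [471.3, 14.5, 240.0]
ee_rot: [[0.094, 0.899, 0.428], [0.996, -0.084, -0.043], [-0.002, 0.43, -0.903]]
contact_force: [0.4, 1.0, -1.6]
grip_width: 11.9
finger_force: 60.0
delta m [ 0.0367 -0.2025 -0.065 ] rotvec [ 0.004  0.008 -0.192] |r|deg 11.0
```

```bash
python3 -m jog '{"delta_pos":[[0.007,-0.04,0],[0.007,-0.04,0],[0.007,-0.04,-0.015],[0.007,-0.04,-0.02],[0.008,-0.04,-0.02]],"dr":[[0,0,-0.04],[0,0,-0.04],[0,0,-0.04],[0,0,-0.04],[0,0,-0.03]],"jaw":[0,0,0,0,0]}'
python3 -m jog '{"delta_pos":[[0,-0.002,-0.01],[0,0,0],[0,0,0],[0,0,0],[0,0,0]],"dr":[[0,0,0],[0,0,0],[0,0,0],[0,0,0],[0,0,0]],"jaw":[0,0,0,0,0]}'
python3 - <<'E'
from h import *
s=read_state();w,d=capture("wrist");cv2.imwrite("pics/w8.png",w)
q,_=capture("top");cv2.imwrite("pics/w8c.png",np.hstack([cv2.resize(w[60:300,60:400],(480,340)),cv2.resize(q[155:245,195:275],(302,340),interpolation=2)]))
X=cloud("wrist",d,s); Rs=toolrot(-16.4).as_matrix()
go([508,-188,101],toolrot(-16.4))
# depth in presumed sieve frame: side wall tops
S=R.from_matrix(s["ee_rot"])*toolrot(0).inv(); a=np.radians(25)
Y=S.inv().apply(X.reshape(-1,3)-s["ee_pos"])+[18.8*np.sin(a),0,90-18.8*np.cos(a)]
m=(abs(Y[:,1]-64)<10)&(Y[:,2]>15)&(Y[:,2]<45)
for sg in(-48,48):
    k=m&(abs(Y[:,0]-sg)<10);print(sg,k.sum(),np.median(Y[k],axis=0))
k=(abs(Y[:,0])<45)&(abs(Y[:,1]-42)<4)&(abs(Y[:,2]-28)<8);print(np.polyfit(Y[k][:,0],Y[k][:,2],1),k.sum(),Y[k].mean(0))
E
```

```text
t: 16.38
ee_pos: [508.0, -185.1, 184.3]
ee_rot: [[0.278, 0.867, 0.412], [0.96, -0.251, -0.121], [-0.002, 0.43, -0.903]]
contact_force: [0.7, 0.0, -2.7]
grip_width: 11.5
finger_force: 60.0
t: 17.0
ee_pos: [508.8, -186.0, 175.7]
ee_rot: [[0.277, 0.867, 0.414], [0.961, -0.249, -0.122], [-0.003, 0.432, -0.902]]
contact_force: [-0.2, -0.5, -2.4]
grip_width: 12.0
finger_force: 60.0
delta m [-0.0006 -0.0018 -0.0744] rotvec [ 0.005  0.009 -0.005] |r|deg 0.6
-48 483 [-48.35149205  64.56265574  30.59543572]
48 321 [46.2888523  64.33295929 30.46899111]
[5.92159329e-04 2.78508724e+01] 569 [-10.01880939  44.59330762  27.84493971]
```

View pics/w8c.png

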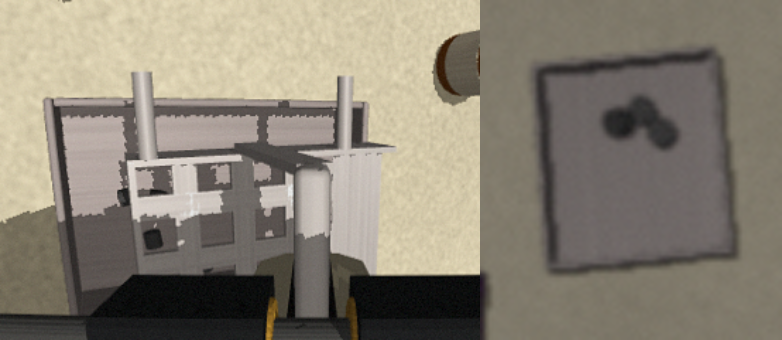

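All three large ones are in the tray (right crop, around (640,120)). The sieve is empty and its rods and wall are level in the grip (slope about 0). Lowering it.

```bash
python3 -m jog '{"delta_pos":[[0,-0.001,-0.014],[0,-0.001,-0.016],[0,0,-0.014],[0,0,-0.012],[0,0,-0.008]],"dr":[[0.005,0.009,-0.005],[0,0,0],[0,0,0],[0,0,0],[0,0,0]],"jaw":[0,0,0,0,0]}'
python3 -m jog '{"delta_pos":[[0,0,-0.003],[0,0,-0.002],[0,0,-0.002],[0,0,-0.001],[0,0,0]],"dr":[[0,0,0],[0,0,0],[0,0,0],[0,0,0],[0,0,0]],"jaw":[0,0,0,0,0]}'
python3 - <<'E'
from h import *
s=read_state();print(s["contact_force"],s["ee_pos"])
E
```

```text
t: 17.73
ee_pos: [508.2, -188.3, 109.8]
ee_rot: [[0.283, 0.87, 0.403], [0.959, -0.257, -0.119], [0.0, 0.42, -0.907]]
contact_force: [-0.5, -0.1, -2.1]
grip_width: 11.6
finger_force: 60.0
t: 18.35
ee_pos: [508.6, -188.5, 103.1]
ee_rot: [[0.283, 0.87, 0.405], [0.959, -0.256, -0.119], [-0.0, 0.422, -0.907]]
contact_force: [-0.8, -0.2, -2.6]
grip_width: 11.7
finger_force: 60.0
[-0.84266471 -0.21980705 -2.57023163] [ 508.55847657 -188.54555936  103.12717984]
```

```bash
python3 -m jog '{"delta_pos":[[0,0,-0.001],[0,0,-0.001],[0,0,-0.0005],[0,0,0],[0,0,0]],"dr":[[0,0,0],[0,0,0],[0,0,0],[0,0,0],[0,0,0]],"jaw":[0,0,0,0,0]}'
```

```text
t: 18.98
ee_pos: [508.9, -188.5, 101.4]
ee_rot: [[0.282, 0.869, 0.406], [0.959, -0.256, -0.12], [-0.001, 0.423, -0.906]]
contact_force: [-3.2, 3.7, 7.3]
grip_width: 11.7
finger_force: 60.0
```

Contact is about 10 N, so the sieve is seated. Releasing gently and backing out.

```bash
python3 -m jog '{"delta_pos":[[0,0,0],[0,0,0],[0,0,0],[0,0,0],[0,0,0]],"dr":[[0,0,0],[0,0,0],[0,0,0],[0,0,0],[0,0,0]],"jaw":[0.011,0.014,0.02,0.03,0.045]}' 10
python3 -m jog '{"delta_pos":[[0,0,0],[-0.006,0.002,0.013],[-0.01,0.003,0.022],[-0.014,0.004,0.032],[-0.014,0.004,0.032]],"dr":[[0,0,0],[0,0,0],[0,0,0],[0,0,0],[0,0,0]],"jaw":[0.05,0.05,0.05,0.05,0.05]}'
python3 -m jog '{"delta_pos":[[-0.02,0.03,0.03],[-0.03,0.04,0.03],[-0.03,0.06,0.02],[-0.03,0.06,0],[0,0,0]],"dr":[[0,0,0],[0,0,0],[0,0,0],[0,0,0],[0,0,0]],"jaw":[0.05,0.05,0.05,0.05,0.05]}'
python3 - <<'E'
from h import *
q,ds=capture("side");t,dt=capture("top");
cv2.imwrite("pics/w9.png",np.hstack([cv2.resize(t[150:250,190:395],(450,330),interpolation=2),cv2.resize(q[225:325,255:355],(330,330),interpolation=2)]))
for n,d in(("top",dt),("side",ds)):
    X=cloud(n,d).reshape(-1,3); s=(np.hypot(X[:,0]-511,X[:,1]+188)<90)&(X[:,2]>104)&(X[:,2]<145); Y=X[s]
    print(n,Y.mean(0),Y[:,2].max(),cv2.minAreaRect(Y[:,:2].astype(np.float32)))
print(read_state()["contact_force"])
E
```

```text
t: 19.6
ee_pos: [508.5, -188.6, 100.4]
ee_rot: [[0.283, 0.87, 0.404], [0.959, -0.256, -0.119], [-0.0, 0.422, -0.907]]
contact_force: [0.1, 0.1, 0.3]
grip_width: 35.8
finger_force: 0.0
t: 20.23
ee_pos: [463.6, -175.2, 201.1]
ee_rot: [[0.283, 0.87, 0.404], [0.959, -0.256, -0.12], [-0.001, 0.422, -0.907]]
contact_force: [0.4, -0.5, -0.0]
grip_width: 50.0
finger_force: 0.0
t: 20.85
ee_pos: [357.6, 9.0, 278.3]
ee_rot: [[0.272, 0.871, 0.408], [0.962, -0.247, -0.116], [-0.0, 0.424, -0.906]]
contact_force: [0.6, -0.3, 1.3]
grip_width: 50.2
finger_force: 0.0
top [ 502.11210191 -184.71542145  130.17824089] 142.60988314460337 ((503.9578552246094, -186.43035888671875), (92.20816802978516, 22.08078956604004), 74.19780731201172)
side [ 501.70338349 -187.12634297  125.60965868] 138.033376623109 ((503.8275451660156, -180.36959838867188), (95.82820129394531, 21.05368995666504), 73.99247741699219)
[ 0.20491857 -0.43521457  0.49360847]
```

View pics/w9.png

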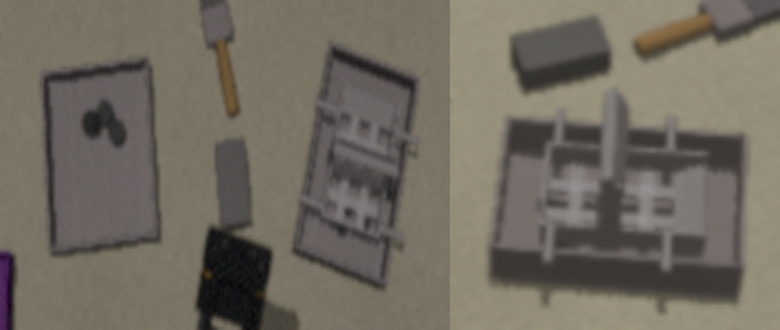

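The sieve hangs level on both rims (bar at (504,−186), yaw −16°). The three large ones are in the tray and the robot is clear.

```bash
python3 -c "from bench import sign_off;print(sign_off())"
```

```text
the job is handed in; nothing more can be done
None
```

The job is handed in at about 21 s of the 67 s allowed: four small cylinders in the pan, three large ones in the tray, the empty sieve hung level on the pan's rims, and nothing else disturbed that I could see; `sign_off` gave no verdict.

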